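Raise the camera mast out of its drawer

ROBOT

A 6-joint arm with a two-finger parallel gripper is mounted at the origin on a cart in front of the work surface, level with it; the furniture and walls round the work are solid. World frame = base frame: x ahead of the robot, y to its left, z up, the work surface at z = 0. Lengths are in m, angles in rad, forces in N, time in s.
With the tool pointing down it reaches from about 0.3 to 0.875 m from the base axis. Payload 6.4 kg.
Tool frame: the origin (TCP) lies on the centre line of the jaws, within the pads' length; the fingertips stand ctrl.tip_extent ahead of it and the grasp point (between the pads) lies 8 mm behind it (ctrl.tip_extent is the distance from the TCP to the fingertips, in m); z points along the fingers, y is the line along which they close (so a half turn about z gives the same grasp; the last joint's range is limited). The gripper opens to 85 mm and grips with 20 to 120 N. Pads are 22 mm wide; open, the fingers measure 114 mm over their backs; the gripper's body (76 mm by 85 mm) begins 54 mm behind the grasp point. The pads swing forward as they close: fully open they stand 13 mm farther back than shut.
Start: joints at [-1.413, 0.181, 1.607, -0, 1.354, -0.206], TCP at [0.205, -0.537, 0.242] pointing down, gripper open.
Joint ranges: [-2.99, 2.99], [-0.89, 2.07], [0.3, 2.58], [-1.14, 4.28], [0, 2.63], [-3.12, 3.12]. Speed limits (rad/s): [2.57, 2.57, 3.01, 3.14, 3.14, 3.14].

INTERFACE

Orientations are given as a unit quaternion [w, x, y, z].
In Python, from bench import ctrl gives the robot as it stands.
- The arm moves only by the shell command python3 -m handwheel 'ROWS'. ROWS is JSON, a list of rows, each a list of 7 numbers: the turn, a rotation vector about the tool's x, y, z as a fraction of full scale, then the shift along the tool's x, y, z as a fraction of full scale, then the opening, from 0 (shut) to 1 (fully open). In form: [[rx, ry, rz, x, y, z, jaw], ...]. A call has exactly 8 rows; each row shifts and turns the commanded pose from where the row before left it, along the tool's axes as they then stand; what a row does not reach is not made up. Full scale, the value 1, is 300 mm for a shift and pi rad for a turn. A row lasts 1/10 s, in which the tool goes at most 50 mm and 8.59 degrees, less where a joint would pass 70% of its speed; a pose out of reach is approached as far as the arm can. A call with a number of a shift or a turn outside -1 to 1 is refused whole. A call with a gripper value outside its range is refused whole. The fingers move at their own pace and stop on an object; the grip force is fixed at half the most. Time passes only in rows, so rows that do not move let the fingers close, or fill a call up. It gives the time, the measured TCP pose, the force, the opening and the grip force at its end, in the units of the state.
- ctrl.get_obs(): the state, without advancing time (a new reading comes with each control period).
- ctrl.camera(name): name is "side" or "top"; returns the picture (384x512x3 uint8, blue, green, red); there is no depth.
- ctrl.camera_model(name): a dict with "camera_matrix" (3x3 intrinsics, pixels), "cam_to_world" (4x4, takes a point from camera to world coordinates). Camera axes: x right, y up, looking along -z (the intrinsics and any distortion apply to the point x, -y, -z); pixel columns grow to the right and rows downward; lengths in m; the calibration is good to about 2 mm. A picture is of the moment at which its call begins. camera_model takes no time and is no camera call.
- ctrl.hand_in(): hands the job in; it is judged then, once.
The state is a dict: "time_s": time; "q": joint angles; "dq": joint speeds; "joint_efforts": joint torques, N m; "eef_pos": TCP position; "eef_rot": TCP orientation; "wrist_force": force on the tool from outside, world axes, zero at the start; "torque": the same for the moment, N m; "opening": opening from 0.0 (shut) to 1.0 (fully open); "grasp_force": force on a finger pad.
Only numpy, scipy, OpenCV 4.12 (cv2) and the standard library are available. Lean on these libraries where they do the work, as an engineer would, in place of code of your own. Each camera call takes 0.05 s, during which the arm holds its last target. There are 200 camera calls.

TASK

I want to film the worktop: pull the drawer of the small wooden counter unit fully open, press the round release button on the case inside so that the camera mast springs free of its latch, and let the button come back up. Then draw the mast up by its head, past the first stop to the second stop, where it is fully out, and finish while still holding it up there, because it sinks back when let go. Leave the drawer open and do not knock over or push away the things standing around and on the unit.

Things in the scene. Friction and masses are not known exactly. Their poses are not given: they have to be found in the camera images.
- unit: oak counter drawer unit, 195 x 240 x 150 mm, fixed to the worktop, with one drawer. Origin: centre of its underside, on the worktop; its x axis points from the drawer front to the back (away from the robot, turned by its yaw), y to the left, z up. The drawer slides out along -x. Its top is 150 mm above the worktop; the outer face of the drawer front lies 100 mm in front of the origin when shut
- drawer (a joint): how far the drawer is open, m: 0 shut, 0.13 fully open (stop). Slides along the unit's -x with about 2 N of friction and stays where it is left. Starts shut or up to 20 mm open. The tall front (15 mm thick) reaches 148 mm above the worktop, its sides and back only 67 mm
- drawer_handle (a point): middle of the drawer's steel handle bar: a round bar 11 mm in diameter and 110 mm long, level, parallel to the drawer front, its axis 35 mm in front of the front's face, 22 mm below the top of the unit; joined to the front by two thin posts 47 mm left and right of the middle. Axes as the unit's
- release_top (a point): centre of the top of the round grey release button, 26 mm across, 110 mm above the worktop, in a black collar 42 mm across and 12 mm high on the right end (unit's -y) of the black case (50 x 150 x 70 mm, its top 92 mm above the worktop) fixed in the drawer; 70 mm behind the drawer front's face, 95 mm from the mast. Clear of the unit only when the drawer is open
- release (a joint): travel of the release button, m: 0 up, 0.006 fully down; pressed straight down it takes 1.5 N to start, 5 N to be fully down, and springs back. Beyond about 4 mm it draws the steel latch tongue off the lug of the mast head, which springs up by about 20 mm and stays free after the button is let go. Until then the head is locked down
- head_center (a point): centre of the mast head's grip block: plain grey, 38 mm (unit's x) by 26 mm (unit's y) by 30 mm high, an 8 mm camera screw on top, a steel lug at its foot sticking out 10 mm towards the button. On the left end of the case, 70 mm behind the drawer front's face; 111.5 mm above the worktop when latched. Once sprung up, take it across its 26 mm sides (closing along the unit's y). Axes as the unit's
- mast_head (a joint): how far the inner section with the head is drawn out of the outer section, m: 0 latched down, about 0.02 when sprung free, 0.055 at its stop (the first stop). Moves straight up and down; a spring pulls it back down with about 3 N at its stop
- mast_tube (a joint): how far the outer section is drawn out of the case, m: 0 down, 0.055 at its stop (the second stop). It follows the head once the inner section has reached its own stop, against about 5 N, rising to 7 N at the end, and is pulled back down by a spring. The head's total rise from latched is the sum of both, 110 mm
- honey_jar: honey jar with a flat lid, 58 mm wide and 86 mm high, standing on top of the unit towards its back; origin at the centre of its underside
- tea_tin: low round tin, 75 mm in diameter and 58 mm high, standing on top of the unit towards its back; origin at the centre of its underside
- salt_mill: pale wooden mill, 59 mm in diameter and 155 mm high, standing left of the unit; origin at the centre of its underside
- pepper_mill: dark mill of the same shape, 59 mm in diameter and 155 mm high, standing left of the unit; origin at the centre of its underside
- mug: mug, 91 mm high, 82 mm across and 114 mm with its handle, standing at the left front; origin at the centre of its underside
- onion: onion, 84 mm across and 82 mm high, lying at the right; origin at its underside

How it is judged:
On the way, in this order (a step that is already met when the one before it is completed fails the run):
1. the drawer is pulled open, the mast still latched (value of joint drawer above 0.12 m and value of joint mast_head below 0.004 m), for 0.2 s.
2. the release button is pressed down (value of joint release above 0.0045 m), for 0.1 s.
At the end, for the whole second after the job is handed in: The drawer is open (at least 115 of its 130 mm), both sections of the mast are drawn out to within 5 mm of their stops, the button is up again, and the fingers still hold the mast head (more than 2 N between them) through the last second (value of joint drawer above 0.115 m and value of joint each of mast_head, mast_tube above 0.05 m and value of joint release below 0.002 m and contact force between the fingers and mast_head above 2 N); the arm keeps its last pose, push and grip.
It fails at once if a thing standing on or around the unit is pushed more than 40 mm away or knocked over (distance of any of honey_jar, tea_tin, salt_mill, pepper_mill, mug, onion from where it was at the start of the episode above 0.04 m or angle between any of honey_jar, tea_tin, salt_mill, pepper_mill, mug's own z axis and vertical above 0.5 rad).
It also fails if it takes over 58 s, if anything falls off the work surface, if the arm or the gripper's body presses on something with over 40 N, if the wrist force passes 120 N, or if a joint passes its speed limit or range.

## Working session

There is one attempt and no reset: what is moved stays moved. The work goes in short steps, Python scripts to look and compute and a shell command to move; the robot and the scene stay as the last step left them, time stands still between calls to the robot, and variables do not carry over. Pictures are saved under pics/ and viewed, at most 10 in all, crops included, and the job is handed in when it is done.

```bash
mkdir -p pics; ls; python3 - <<'E'
from bench import ctrl
import cv2
for n in("side","top"):
    cv2.imwrite(f"pics/{n}0.png",ctrl.camera(n)); m=ctrl.camera_model(n); print(n,m)
print(ctrl.get_obs(),ctrl.tip_extent)
E
```

```text
pics
side {'camera_matrix': array([[451.8647803 ,   0.        , 255.08054122],
       [  0.        , 451.8647803 , 197.32197657],
       [  0.        ,   0.        ,   1.        ]]), 'cam_to_world': array([[ 0.92177104,  0.24997848, -0.29639317,  0.07191977],
       [-0.38762783,  0.57617432, -0.71956085, -1.21624904],
       [-0.0091006 ,  0.77816059,  0.62799942,  1.15575911],
       [ 0.        ,  0.        ,  0.        ,  1.        ]])}
top {'camera_matrix': array([[375.54268139,   0.        , 262.17463215],
       [  0.        , 375.54268139, 186.31987169],
       [  0.        ,   0.        ,   1.        ]]), 'cam_to_world': array([[-4.74342142e-01,  7.94005935e-01, -3.80202720e-01,
        -6.29818093e-02],
       [-8.80340501e-01, -4.27643608e-01,  2.05235346e-01,
         2.95606071e-01],
       [ 3.66819668e-04,  4.32059626e-01,  9.01844967e-01,
         1.58694254e+00],
       [ 0.00000000e+00,  0.00000000e+00,  0.00000000e+00,
         1.00000000e+00]])}
{'time_s': 0.1, 'q': array([-1.41328113e+00,  1.81472791e-01,  1.60789098e+00,  3.58485638e-06,
        1.35378036e+00, -2.06292217e-01]), 'dq': array([ 0.00053115,  0.00150525, -0.00090787,  0.0016288 , -0.00241056,
        0.00041274]), 'joint_efforts': array([ 6.33067139e-04, -4.45875478e+01, -3.52238166e+01, -2.87628936e-04,
        4.14581504e-03,  3.15734792e-05]), 'eef_pos': array([ 0.20455216, -0.53688802,  0.24147905]), 'eef_rot': array([-7.75465166e-04,  9.83500864e-01,  1.80901763e-01,  2.06667964e-05]), 'wrist_force': array([-0.61938048,  0.61669551, -0.11609245]), 'torque': array([ 0.01982769, -0.02056548, -0.0073457 ]), 'grasp_force': 0.0, 'opening': 0.9995304326830496} 0.011
```

View pics/side0.png

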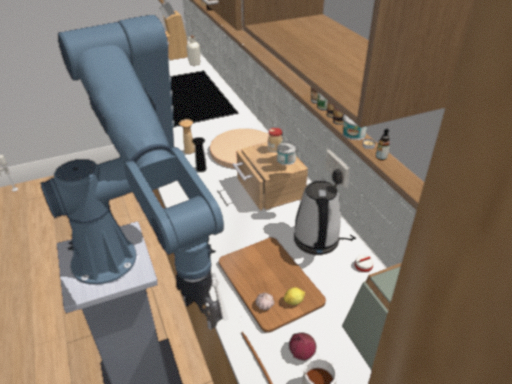

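View pics/top0.png

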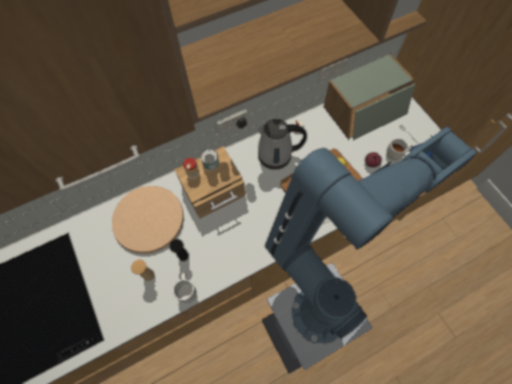

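The unit is at about (270,170) in side and (212,183) in top, with its drawer front facing the robot. I need enlarged crops to read the corners.

```bash
python3 - <<'E'
import cv2
a=cv2.imread("pics/side0.png")[110:240,170:330]; b=cv2.imread("pics/top0.png")[140:310,120:300]
cv2.imwrite("pics/side0c.png",cv2.resize(a,None,fx=5,fy=4.6 and 5,interpolation=cv2.INTER_CUBIC)[:600])
cv2.imwrite("pics/top0c.png",cv2.resize(b,None,fx=3.5,fy=3.5,interpolation=cv2.INTER_CUBIC))
E
```

```text
(no output)
```

View pics/side0c.png

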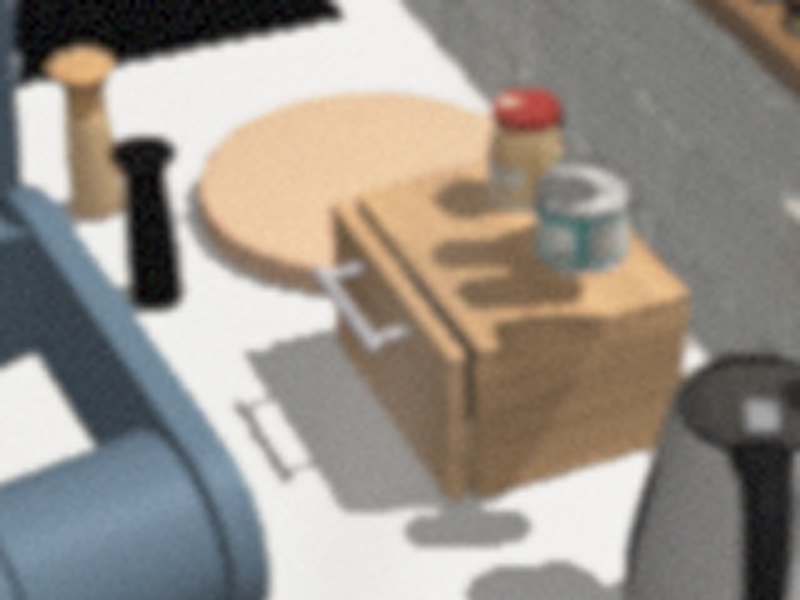

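View pics/top0c.png

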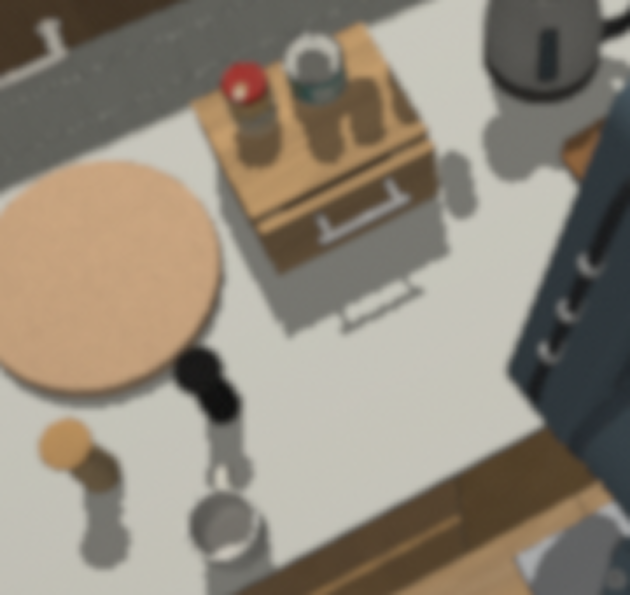

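Read from the enlarged crops (crop pixels):

| Point | Side crop | Top crop |
|---|---|---|
| Handle bar ends, left | (322,272) | (322,240) |
| Handle bar ends, right | (375,342) | (405,200) |
| Front's top outer corners, left | (335,208) | (262,232) |
| Front's top outer corners, right | (458,358) | (432,148) |
| Unit back corners | right (688,292) | left (192,102), right (362,25) |

The drawer is slightly open.

```bash
cat > h.py <<'E'
import numpy as np
from bench import ctrl
def ray(n,u,v,z):
    m=ctrl.camera_model(n);K=m["camera_matrix"];T=m["cam_to_world"]
    d=np.linalg.inv(K)@[u,v,1]; d=T[:3,:3]@[d[0],-d[1],-d[2]]
    o=T[:3,3]; return o+d*(z-o[2])/d[2]
def proj(n,p):
    m=ctrl.camera_model(n);K=m["camera_matrix"];T=m["cam_to_world"]
    c=T[:3,:3].T@(np.array(p)-T[:3,3]); q=K@[c[0],-c[1],-c[2]]; return q[:2]/q[2]
E
python3 - <<'E'
from h import *
from scipy.optimize import least_squares
S=lambda x,y:("side",170+x/5,110+y/5); T=lambda x,y:("top",120+x/3.5,140+y/3.5)
# (pixel, unit xyz, moves with drawer)
L=[(S(322,272),(-.135,.055,.128),1),(S(375,342),(-.135,-.055,.128),1),(T(322,240),(-.135,.055,.128),1),(T(405,200),(-.135,-.055,.128),1),
(S(335,208),(-.1,.12,.148),1),(S(458,358),(-.1,-.12,.148),1),(T(262,232),(-.1,.12,.148),1),(T(432,148),(-.1,-.12,.148),1),
(S(688,292),(.0975,-.12,.15),0),(T(192,102),(.0975,.12,.15),0),(T(362,25),(.0975,-.12,.15),0)]
def W(p,q,m):
    x,y,a,d=p; c,s=np.cos(a),np.sin(a); X=q[0]-d*m
    return [x+c*X-s*q[1],y+s*X+c*q[1],q[2]]
f=lambda p:np.concatenate([proj(l[0][0],W(p,l[1],l[2]))-l[0][1:] for l in L])
r=least_squares(f,[.6,.1,0,.01],loss="soft_l1"); print(r.x,np.degrees(r.x[2])); print(f(r.x).reshape(-1,2).round(1))
for n,q,m in[("handle",(-.135,0,.128),1)]: print(n,W(r.x,q,m))
p=r.x.copy();p[3]=.13
print("handle open",W(p,(-.135,0,.128),1)); print("rel/head +-.0475",W(p,(-.03,-.0475,.11),1),W(p,(-.03,.0475,.1115),1))
for n,l,z in[("jar",T(245,82),.236),("tin",T(313,58),.208),("pepper",T(198,370),.155),("salt",T(66,443),.155),("mug",T(225,525),.091)]: print(n,ray(*l,z).round(3))
E
```

```text
[7.00249604e-01 1.41415492e-01 2.21945170e-02 6.33486219e-04] 1.2716521523283366
[[-0.3 -0.9]
 [-0.2 -0.1]
 [ 0.7 -1. ]
 [ 0.1 -1.4]
 [-1.2 -2.4]
 [-1.4 -0.5]
 [-0.6 -0.2]
 [ 1.7 -1.7]
 [-0.6 -0.6]
 [-0.1  0.1]
 [ 0.6 -1.3]]
handle [np.float64(0.5646495229272313), np.float64(0.13840541945278878), 0.128]
handle open [np.float64(0.43531487059018825), np.float64(0.13553442788400866), 0.128]
rel/head +-.0475 [np.float64(0.5413431633381484), np.float64(0.09037635953567377), 0.11] [np.float64(0.5392348573239908), np.float64(0.1853529621583759), 0.1115]
jar [0.739 0.2   0.236]
tin [0.747 0.112 0.208]
pepper [0.472 0.389 0.155]
salt [0.465 0.548 0.155]
mug [0.317 0.435 0.091]
```

```bash
cat >> h.py <<'E'
from scipy.spatial.transform import Rotation as R
def go(p,yaw_y):  # tool down, tool y at world angle yaw_y: needed turn and shift, tool axes, fractions
    o=ctrl.get_obs(); q=o["eef_rot"]; r=R.from_quat([q[1],q[2],q[3],q[0]])
    y=np.array([np.cos(yaw_y),np.sin(yaw_y),0]); z=np.array([0,0,-1.]); x=np.cross(y,z)
    D=R.from_matrix(np.c_[x,y,z]); 
    print("turn",((r.inv()*D).as_rotvec()/np.pi).round(4),"shift after turn",(D.inv().apply(np.array(p)-o["eef_pos"])/.3).round(4))
    print("now",o["eef_pos"].round(4),"q6",o["q"][5].round(2),"F",o["wrist_force"].round(1),"t",o["time_s"],"open",o["opening"].round(3),"g",o["grasp_force"])
E
python3 -c "
from h import *
go((.5646,.1384,.20),.0222)"
python3 -m handwheel '[[0,0,-0.0477,0,0,0,0.3],[0,0,-0.0477,0,0,0,0.3],[0,0,-0.0477,0,0,0,0.3],[0,0,-0.0477,0,0,0,0.3],[0,0,-0.0477,0,0,0,0.3],[0,0,-0.0477,0,0,0,0.3],[0,0,-0.0477,0,0,0,0.3],[0,0,-0.0477,0,0,0,0.3]]'
python3 -c "
from h import *
go((.5646,.1384,.20),.0222)"
```

```text
turn [-0.0004 -0.0004 -0.3913] shift after turn [2.2238 1.2498 0.1383]
time_s: 0.9
eef_pos: [0.2046, -0.537, 0.2417]
eef_rot: [-0.0, 0.708, 0.706, 0.0]
wrist_force: [0.8, -0.5, -0.5]
opening: 0.295
grasp_force: 0.0
turn [-0.0001 -0.0004 -0.0077] shift after turn [2.2242 1.2498 0.139 ]Traceback (most recent call last):
  File "<string>", line 3, in <module>
    go((.5646,.1384,.20),.0222)
    ~~^^^^^^^^^^^^^^^^^^^^^^^^^
  File "h.py", line 16, in go
    print("now",o["eef_pos"].round(4),"q6",o["q"][5].round(2),"F",o["wrist_force"].round(1),"t",o["time_s"],"open",o["opening"].round(3),"g",o["grasp_force"])
                                                                                                                   ^^^^^^^^^^^^^^^^^^
AttributeError: 'float' object has no attribute 'round'
Traceback (most recent call last):
  File "h.py", line 16, in go
    print("now",o["eef_pos"].round(4),"q6",o["q"][5].round(2),"F",o["wrist_force"].round(1),"t",o["time_s"],"open",o["opening"].round(3),"g",o["grasp_force"])
                                                                                                                   ^^^^^^^^^^^^^^^^^^
AttributeError: 'float' object has no attribute 'round'
```

```bash
sed -i 's/o\["opening"\].round(3)/round(float(o["opening"]),3)/' h.py
python3 -m handwheel '[[0,0,-0.0077,0,0,0,0.3],[0,0,0,0.139,0.078,0,0.3],[0,0,0,0.139,0.078,0,0.3],[0,0,0,0.139,0.078,0,0.3],[0,0,0,0.139,0.078,0,0.3],[0,0,0,0.139,0.078,0,0.3],[0,0,0,0.139,0.078,0,0.3],[0,0,0,0.139,0.078,0,0.3]]'
python3 -c "
from h import *
go((.5646,.1384,.20),.0222)"
```

```text
time_s: 1.7
eef_pos: [0.3641, -0.2411, 0.2423]
eef_rot: [0.0, 0.703, 0.711, 0.0]
wrist_force: [1.2, 0.3, 0.1]
opening: 0.303
grasp_force: 0.0
turn [ 0.0001  0.     -0.0032] shift after turn [1.2497 0.6961 0.1409]
now [ 0.3641 -0.2411  0.2423] q6 -0.87 F [1.2 0.3 0.1] t 1.7 open 0.303 g 0.0
```

```bash
python3 -m handwheel '[[0,0,-0.003,0.139,0.0775,0,0.3],[0,0,0,0.139,0.0775,0,0.3],[0,0,0,0.139,0.0775,0,0.3],[0,0,0,0.139,0.0775,0,0.3],[0,0,0,0.139,0.0775,0,0.3],[0,0,0,0.139,0.0775,0,0.3],[0,0,0,0.139,0.0775,0,0.3],[0,0,0,0.139,0.0775,0,0.3]]'
python3 -m handwheel '[[0,0,0,0.136,0.0765,0,0.3],[0,0,0,0,0,0.06,0.3],[0,0,0,0,0,0.06,0.3],[0,0,0,0,0,0,0.3],[0,0,0,0,0,0,0.3],[0,0,0,0,0,0,0.3],[0,0,0,0,0,0,0.3],[0,0,0,0,0,0,0.3]]'
python3 - <<'E'
from h import *; import cv2
go((.5646,.1384,.12),.0222)
a=ctrl.camera("side")[120:220,200:320]; b=ctrl.camera("top")[140:240,160:280]
cv2.imwrite("pics/h1.png",cv2.resize(np.vstack([a,b]),None,fx=3,fy=3,interpolation=cv2.INTER_CUBIC))
E
```

```text
time_s: 2.5
eef_pos: [0.5421, 0.0972, 0.2422]
eef_rot: [0.0, 0.699, 0.715, -0.0]
wrist_force: [0.8, -1.7, 0.7]
opening: 0.296
grasp_force: 0.0
time_s: 3.3
eef_pos: [0.5639, 0.1362, 0.2073]
eef_rot: [0.001, 0.698, 0.716, 0.001]
wrist_force: [0.3, 0.5, 0.1]
opening: 0.299
grasp_force: 0.0
turn [ 0.0005 -0.      0.0008] shift after turn [0.0073 0.0023 0.291 ]
now [0.5639 0.1362 0.2073] q6 0.01 F [0.3 0.5 0.1] t 3.3 open 0.299 g 0.0
```

View pics/h1.png

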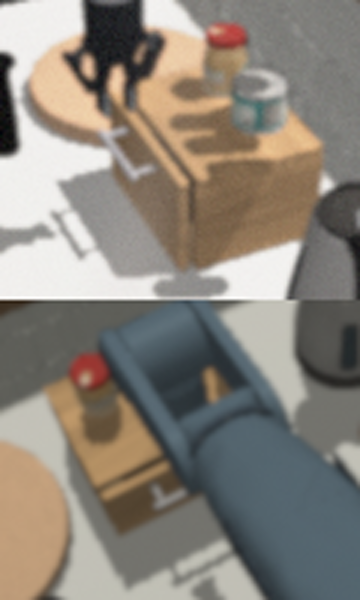

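Side view: the fingers hang above the handle bar (tips at about crop (103,108) and (131,108)), consistent with the fit. Descending.

```bash
python3 -m handwheel '[[0,0,0,0.007,0.002,0.06,0.3],[0,0,0,0,0,0.06,0.3],[0,0,0,0,0,0.03,0.3],[0,0,0,0,0,0.03,0.3],[0,0,0,0,0,0.03,0.3],[0,0,0,0,0,0,0.3],[0,0,0,0,0,0,0.3],[0,0,0,0,0,0,0.3]]'
python3 -m handwheel '[[0,0,0,0,0,0.027,0.3],[0,0,0,0,0,0.027,0.3],[0,0,0,0,0,0.027,0.3],[0,0,0,0,0,0,0.3],[0,0,0,0,0,0,0.3],[0,0,0,0,0,0,0],[0,0,0,0,0,0,0],[0,0,0,0,0,0,0]]'
python3 -c "
from h import *
go((.5646,.1384,.12),.0222)"
```

```text
time_s: 4.2
eef_pos: [0.5645, 0.1386, 0.144]
eef_rot: [0.0, 0.698, 0.716, 0.0]
wrist_force: [-0.3, 0.4, -0.6]
opening: 0.3
grasp_force: 0.0
time_s: 5.0
eef_pos: [0.5642, 0.1386, 0.1193]
eef_rot: [0.0, 0.698, 0.716, 0.0]
wrist_force: [-0.7, -0.3, 0.1]
opening: 0.106
grasp_force: 58.5
turn [ 0.0001 -0.      0.001 ] shift after turn [-0.0007  0.0014 -0.0024]
now [0.5642 0.1386 0.1193] q6 0.01 F [-0.7 -0.3  0.1] t 5.0 open 0.106 g 58.45798373222351
```

```bash
python3 -m handwheel '[[0,0,0,0,-0.03,0,0],[0,0,0,0,-0.06,0,0],[0,0,0,0,-0.065,0,0],[0,0,0,0,-0.065,0,0],[0,0,0,0,-0.065,0,0],[0,0,0,0,-0.065,0,0],[0,0,0,0,-0.05,0,0],[0,0,0,0,-0.02,0,0]]'
python3 -m handwheel '[[0,0,0,0,-0.006,0,0],[0,0,0,0,-0.005,0,0],[0,0,0,0,0,0,0],[0,0,0,0,0,0,0],[0,0,0,0,0,0,0],[0,0,0,0,0,0,0],[0,0,0,0,0,0,0],[0,0,0,0,0,0,0]]'
python3 -c "
from h import *
go((.4353,.1355,.12),.0222)"
```

```text
time_s: 5.8
eef_pos: [0.4425, 0.136, 0.1199]
eef_rot: [0.005, 0.698, 0.716, 0.006]
wrist_force: [39.7, 6.1, -40.6]
opening: 0.101
grasp_force: 58.1
time_s: 6.6
eef_pos: [0.4425, 0.136, 0.1198]
eef_rot: [0.006, 0.699, 0.715, 0.007]
wrist_force: [34.9, 6.1, -33.7]
opening: 0.102
grasp_force: 58.6
turn [ 0.0059 -0.0007  0.0005] shift after turn [-0.001  -0.024  -0.0006]
now [0.4425 0.136  0.1198] q6 0.01 F [ 34.9   6.1 -33.7] t 6.6 open 0.102 g 58.621909618377686
```

```bash
python3 -m handwheel '[[0,0,0,0,0.012,0,0],[0,0,0,0,0.008,0,0],[0,0,0,0,0,0,0.28],[0,0,0,0,0,0,0.28],[0,0,0,0,0,0,0.28],[0,0,0,0,0,-0.04,0.28],[0,0,0,0,0,-0.08,0.28],[0,0,0,0,0,-0.15,0.28]]'
python3 -m handwheel '[[0,0,0,0,0,-0.15,0],[0,0,0,-0.15,0,-0.05,0],[0,0,0,-0.15,0,0,0],[0,0,0,-0.15,0,0,0],[0,0,0,-0.15,0,0,0],[0,0,0,-0.15,0,0,0],[0,0,0,0,0,0,0],[0,0,0,0,0,0,0]]'
python3 - <<'E'
from h import *; import cv2
go((.4353,.1355,.12),.0222)
a=ctrl.camera("side")[120:240,180:330]; b=ctrl.camera("top")[140:260,150:300]
cv2.imwrite("pics/o1.png",cv2.resize(np.hstack([a,b])[:,:],None,fx=2.66,fy=2.66,interpolation=cv2.INTER_CUBIC))
E
```

```text
time_s: 7.4
eef_pos: [0.4383, 0.1353, 0.1989]
eef_rot: [-0.002, 0.698, 0.716, -0.002]
wrist_force: [0.3, 0.4, -0.3]
opening: 0.28
grasp_force: 0.0
time_s: 8.2
eef_pos: [0.4462, -0.0902, 0.2606]
eef_rot: [0.0, 0.699, 0.715, 0.0]
wrist_force: [0.6, 0.0, 0.0]
opening: 0.0
grasp_force: 0.0
turn [ 0.0001 -0.0001  0.0001] shift after turn [ 0.7529 -0.0197  0.4686]
now [ 0.4462 -0.0902  0.2606] q6 -0.48 F [0.6 0.  0. ] t 8.2 open 0.0 g 0.0
```

View pics/o1.png

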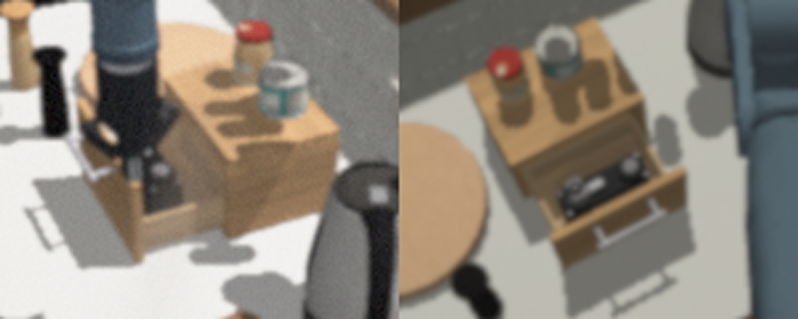

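The drawer is open. The case shows in top at about crop (600,185), with the button at its right end. I'll enlarge that.

```bash
python3 - <<'E'
from h import *; import cv2
t=ctrl.camera("top"); cv2.imwrite("pics/t2.png",cv2.resize(t[188:238,190:265],None,fx=10,fy=10,interpolation=cv2.INTER_CUBIC))
hb=np.array([.4425,.136]); c,s=np.cos(.0222),np.sin(.0222)
for n,x,y,z in[("handle",0,0,.128),("button",.105,-.0475,.11),("head top",.105,.0475,.1265),("front L",.035,.12,.148),("front R",.035,-.12,.148)]:
    w=[hb[0]+c*x-s*y,hb[1]+s*x+c*y,z]; p=proj("top",w); print(n,np.round(w,4),((p-[190,188])*10).round())
E
```

```text
handle [0.4425 0.136  0.128 ] [478. 375.]
button [0.5485 0.0908 0.11  ] [464. 135.]
head top [0.5464 0.1858 0.1265] [261. 223.]
front L [0.4748 0.2567 0.148 ] [171. 426.]
front R [0.4802 0.0168 0.148 ] [691. 155.]
```

View pics/t2.png

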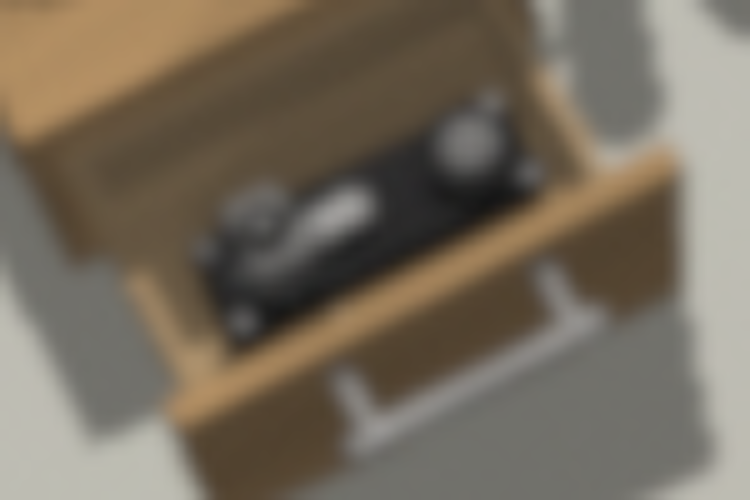

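Button centre at crop (470,140), head at (258,210): both within about 3 mm of the prediction. I'm turning the tool 90° so that the jaws close along the unit's y.

```bash
python3 -m handwheel '[[0,0,0.047,0,0,0,0],[0,0,0.047,0,0,0,0],[0,0,0.047,0,0,0,0],[0,0,0.047,0,0,0,0],[0,0,0.047,0,0,0,0],[0,0,0.047,0,0,0,0],[0,0,0.047,0,0,0,0],[0,0,0.047,0,0,0,0]]'
python3 -m handwheel '[[0,0,0.047,0,0,0,0],[0,0,0.047,0,0,0,0],[0,0,0.03,0,0,0,0],[0,0,0,0,0,0,0],[0,0,0,0,0,0,0],[0,0,0,0,0,0,0],[0,0,0,0,0,0,0],[0,0,0,0,0,0,0]]'
python3 -c "
from h import *
go((.547,.0903,.135),.0222-np.pi/2)"
```

```text
time_s: 9.15
eef_pos: [0.4465, -0.0878, 0.2601]
eef_rot: [-0.0, 0.979, 0.204, 0.0]
wrist_force: [-0.1, -0.0, -0.1]
opening: 0.001
grasp_force: 0.0
time_s: 9.95
eef_pos: [0.4465, -0.0894, 0.26]
eef_rot: [0.0, 1.0, 0.013, 0.0]
wrist_force: [0.6, 0.9, -0.2]
opening: 0.002
grasp_force: 0.0
turn [ 0.     -0.      0.0013] shift after turn [ 0.3483 -0.5913  0.4167]
now [ 0.4465 -0.0894  0.26  ] q6 1.09 F [ 0.6  0.9 -0.2] t 9.95 open 0.002 g 0.0
```

```bash
python3 -m handwheel '[[0,0,0.0013,0,-0.148,0,0],[0,0,0,0.0871,-0.111,0,0],[0,0,0,0.0871,-0.111,0,0],[0,0,0,0.0871,-0.111,0,0],[0,0,0,0.0871,-0.11,0,0],[0,0,0,0,0,0.12,0],[0,0,0,0,0,0.14,0],[0,0,0,0,0,0,0]]'
python3 -m handwheel '[[0,0,0,0,0,0.10,0],[0,0,0,0,0,0.04,0],[0,0,0,0,0,0,0],[0,0,0,0,0,0,0],[0,0,0,0,0,0,0],[0,0,0,0,0,0,0],[0,0,0,0,0,0,0],[0,0,0,0,0,0,0]]'
python3 -c "
from h import *
go((.547,.0903,.1155),.0222-np.pi/2)"
```

```text
time_s: 10.75
eef_pos: [0.5428, 0.0905, 0.176]
eef_rot: [-0.0, 1.0, 0.011, -0.006]
wrist_force: [-2.1, 0.9, -1.2]
opening: -0.001
grasp_force: 0.0
time_s: 11.55
eef_pos: [0.5472, 0.09, 0.1404]
eef_rot: [0.0, 1.0, 0.011, 0.0]
wrist_force: [0.7, -0.8, 0.6]
opening: 0.003
grasp_force: 0.0
turn [ 0.     -0.0002 -0.0002] shift after turn [-0.0007 -0.0009  0.0832]
now [0.5472 0.09   0.1404] q6 1.5 F [ 0.7 -0.8  0.6] t 11.55 open 0.003 g 0.0
```

```bash
python3 -m handwheel '[[0,0,0,0,0,0.03,0],[0,0,0,0,0,0.03,0],[0,0,0,0,0,0.01,0],[0,0,0,0,0,0.008,0],[0,0,0,0,0,0.004,0],[0,0,0,0,0,0,0],[0,0,0,0,0,0,0],[0,0,0,0,0,0,0]]'
```

```text
time_s: 12.35
eef_pos: [0.5471, 0.0901, 0.1157]
eef_rot: [-0.0, 1.0, 0.011, 0.0]
wrist_force: [-2.4, -0.6, 4.5]
opening: 0.004
grasp_force: 2.2
```

```bash
python3 -m handwheel '[[0,0,0,0,0,0.003,0],[0,0,0,0,0,0.002,0],[0,0,0,0,0,0,0],[0,0,0,0,0,0,0],[0,0,0,0,0,0,0],[0,0,0,0,0,0,0],[0,0,0,0,0,0,0],[0,0,0,0,0,0,0]]'
python3 -m handwheel '[[0,0,0,0,0,-0.02,0],[0,0,0,0,0,-0.06,0],[0,0,0,0,0,-0.12,0],[0,0,0,0,0,-0.14,0],[0,0,0,0,0,-0.14,0.65],[0,0,0,0,0,0,0.65],[0,0,0,0,0,0,0.65],[0,0,0,0,0,0,0.65]]'
python3 - <<'E'
from h import *; import cv2
go((.5455,.1855,.1275),.0222-np.pi/2)
s=ctrl.camera("side"); t=ctrl.camera("top")
print(proj("side",(.5455,.1855,.1465)),proj("top",(.5455,.1855,.1465)))
cv2.imwrite("pics/m.png",np.hstack([cv2.resize(a,(400,400),interpolation=cv2.INTER_CUBIC) for a in(s[130:210,190:270],t[178:258,190:270])]))
E
```

```text
time_s: 13.15
eef_pos: [0.5481, 0.0901, 0.115]
eef_rot: [-0.0, 1.0, 0.011, 0.001]
wrist_force: [-1.6, 0.1, 8.9]
opening: 0.002
grasp_force: 4.4
time_s: 13.95
eef_pos: [0.5461, 0.0901, 0.2562]
eef_rot: [-0.0, 1.0, 0.011, -0.001]
wrist_force: [0.3, 0.5, 0.4]
opening: 0.642
grasp_force: 0.0
turn [-0.0001  0.0009 -0.0003] shift after turn [ 0.0051 -0.318   0.429 ]
now [0.5461 0.0901 0.2562] q6 1.5 F [0.3 0.5 0.4] t 13.95 open 0.642 g 0.0
[230.33335862 161.66827143] [215.69097969 208.5991879 ]
```

View pics/m.png

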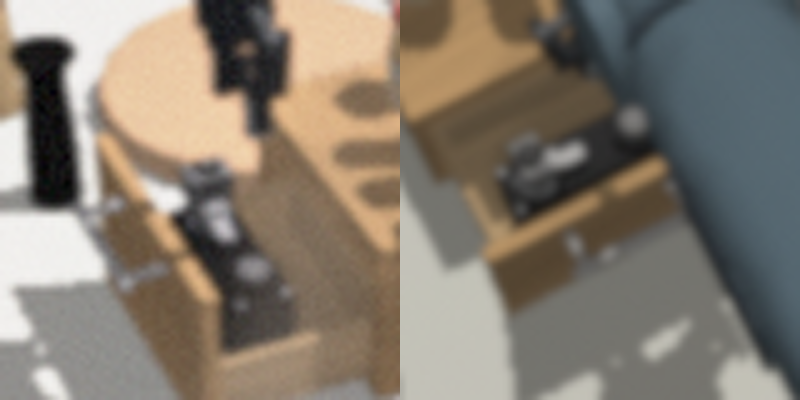

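Side: the head stands raised at crop (206,170), as predicted for the sprung state (202,158). Top: (522,148) agrees as well. So the mast is free. Next I grasp it, with the tips above the lug.

```bash
python3 -m handwheel '[[0,0,0,0.003,-0.1,0,0.65],[0,0,0,0,-0.12,0,0.65],[0,0,0,0,-0.098,0,0.65],[0,0,0,0,0,0.12,0.65],[0,0,0,0,0,0.11,0.65],[0,0,0,0,0,0,0.65],[0,0,0,0,0,0,0.65],[0,0,0,0,0,0,0.65]]'
python3 -c "
from h import *
go((.5455,.1855,.135),.0222-np.pi/2)"
python3 -m handwheel '[[0,0,0,0,0,0.08,0.65],[0,0,0,0,0,0.06,0.65],[0,0,0,0,0,0.034,0.65],[0,0,0,0,0,0,0.65],[0,0,0,0,0,0,0.3],[0,0,0,0,0,0,0],[0,0,0,0,0,0,0],[0,0,0,0,0,0,0]]'
python3 -c "
from h import *
go((.5455,.1855,.135),.0222-np.pi/2)"
```

```text
time_s: 14.85
eef_pos: [0.5469, 0.1853, 0.1905]
eef_rot: [-0.0, 1.0, 0.01, 0.001]
wrist_force: [1.4, -0.7, 0.8]
opening: 0.648
grasp_force: 0.0
turn [-0.0001 -0.0007 -0.0004] shift after turn [-0.0047 -0.0006  0.1849]
now [0.5469 0.1853 0.1905] q6 1.67 F [ 1.4 -0.7  0.8] t 14.85 open 0.648 g 0.0
time_s: 15.65
eef_pos: [0.5469, 0.1849, 0.1377]
eef_rot: [0.0, 1.0, 0.011, 0.001]
wrist_force: [2.5, -4.1, -0.1]
opening: 0.287
grasp_force: 62.8
turn [ 0.0002 -0.0007 -0.0003] shift after turn [-0.0046 -0.0021  0.0089]
now [0.5469 0.1849 0.1377] q6 1.67 F [ 2.5 -4.1 -0.1] t 15.65 open 0.287 g 62.80511140823364
```

```bash
python3 -m handwheel '[[0,0,0,0,0,-0.02,0],[0,0,0,0,0,-0.03,0],[0,0,0,0,0,-0.03,0],[0,0,0,0,0,-0.03,0],[0,0,0,0,0,-0.03,0],[0,0,0,0,0,0,0],[0,0,0,0,0,0,0],[0,0,0,0,0,0,0]]'
python3 -m handwheel '[[0,0,0,0,0,-0.03,0],[0,0,0,0,0,-0.03,0],[0,0,0,0,0,-0.03,0],[0,0,0,0,0,-0.03,0],[0,0,0,0,0,-0.02,0],[0,0,0,0,0,0,0],[0,0,0,0,0,0,0],[0,0,0,0,0,0,0]]'
```

```text
time_s: 16.45
eef_pos: [0.5455, 0.1851, 0.1787]
eef_rot: [0.0, 1.0, 0.011, -0.0]
wrist_force: [2.3, -5.1, -4.7]
opening: 0.289
grasp_force: 62.1
time_s: 17.25
eef_pos: [0.5455, 0.1851, 0.2202]
eef_rot: [0.0, 1.0, 0.011, -0.001]
wrist_force: [2.5, -4.3, -6.4]
opening: 0.284
grasp_force: 61.9
```

```bash
python3 -m handwheel '[[0,0,0,0,0,-0.007,0],[0,0,0,0,0,-0.007,0],[0,0,0,0,0,-0.005,0],[0,0,0,0,0,0,0],[0,0,0,0,0,0,0],[0,0,0,0,0,0,0],[0,0,0,0,0,0,0],[0,0,0,0,0,0,0]]'
python3 -m handwheel '[[0,0,0,0,0,-0.005,0],[0,0,0,0,0,-0.005,0],[0,0,0,0,0,0,0],[0,0,0,0,0,0,0],[0,0,0,0,0,0,0],[0,0,0,0,0,0,0],[0,0,0,0,0,0,0],[0,0,0,0,0,0,0]]'
```

```text
time_s: 18.05
eef_pos: [0.5454, 0.185, 0.2258]
eef_rot: [0.0, 1.0, 0.011, -0.001]
wrist_force: [2.3, -4.5, -6.4]
opening: 0.287
grasp_force: 61.9
time_s: 18.85
eef_pos: [0.5455, 0.1851, 0.2288]
eef_rot: [0.0, 1.0, 0.011, -0.001]
wrist_force: [3.4, -5.4, -6.8]
opening: 0.287
grasp_force: 61.9
```

Still only about 7 N, so the stop isn't reached yet. I'm continuing in small steps.

```bash
python3 -m handwheel '[[0,0,0,0,0,-0.004,0],[0,0,0,0,0,-0.004,0],[0,0,0,0,0,0,0],[0,0,0,0,0,0,0],[0,0,0,0,0,0,0],[0,0,0,0,0,0,0],[0,0,0,0,0,0,0],[0,0,0,0,0,0,0]]'
python3 -m handwheel '[[0,0,0,0,0,-0.004,0],[0,0,0,0,0,-0.004,0],[0,0,0,0,0,0,0],[0,0,0,0,0,0,0],[0,0,0,0,0,0,0],[0,0,0,0,0,0,0],[0,0,0,0,0,0,0],[0,0,0,0,0,0,0]]'
```

```text
time_s: 19.65
eef_pos: [0.5455, 0.1851, 0.2312]
eef_rot: [0.0, 1.0, 0.011, -0.001]
wrist_force: [2.5, -4.3, -6.6]
opening: 0.286
grasp_force: 61.9
time_s: 20.45
eef_pos: [0.5453, 0.185, 0.2325]
eef_rot: [0.0, 1.0, 0.011, -0.001]
wrist_force: [5.3, -3.7, -13.0]
opening: 0.285
grasp_force: 61.2
```

The force doubled to 13 N, so the second stop is reached. One look before handing in.

```bash
python3 - <<'E'
from h import *; import cv2
s=ctrl.camera("side"); t=ctrl.camera("top")
cv2.imwrite("pics/f.png",np.hstack([cv2.resize(a,(400,400),interpolation=cv2.INTER_CUBIC) for a in(s[110:210,180:280],t[150:280,150:280])]))
go((.5455,.185,.2325),.0222-np.pi/2)
E
```

```text
turn [ 0.0002  0.0006 -0.0003] shift after turn [0.0005 0.0002 0.0001]
now [0.5454 0.1851 0.2325] q6 1.67 F [  4.9  -3.7 -12.7] t 20.55 open 0.286 g 61.185041069984436
```

View pics/f.png

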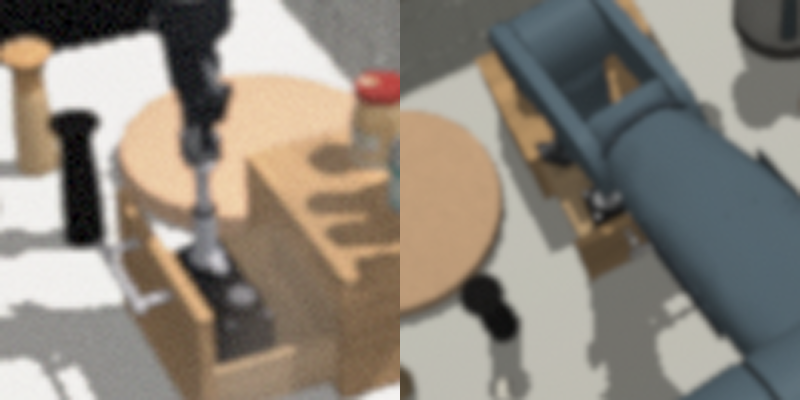

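The mast is out in both sections (side crop, about (205,150) to (205,265)), held at the head, with the drawer open and the button up at (240,295).

```bash
python3 -c "
from bench import ctrl
print(ctrl.hand_in())"
```

```text
the job is handed in; nothing more can be done
None
```

The job is handed in at 20.6 s of the 58 s, verdict not shown: the drawer was pulled to its stop, the button was pressed and released, and the mast is held by its head at the second stop; I saw nothing knocked over.

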